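# Lids back on the washed containers

## Task

The four washed lids are piled in one stack. Take the stack apart and put each lid on the container it fits, seated level with its plug down inside the mouth and its flange resting on the rim all round, with every container upright. Leave the drinking glass standing.

Things in the scene. Friction and masses are not known exactly. Their poses are not given: they have to be found in the camera images.
- small_lid_mid (a point): Round domed steel lid, flange 84 mm across, black knob on top; smallest, on top of the stack (pitch 30 mm, axes up to 4 mm apart). The tapered plug below the flange (12 mm deep, 52 to 58 mm across) enters the small pot's mouth. Point: on the axis, half-way up the 54 mm: 27 mm above the plug's lower end, 15 above the flange's underside, 3 below the flat dome top. Knob head 28 mm across, 11 to 27 mm above the point. z up.
- medium_lid_mid (a point): Round domed steel lid, flange 108 mm across, black knob on top; second in the stack. The tapered plug below the flange (12 mm deep, 76 to 82 mm across) enters the medium pot's mouth. Point: on the axis, half-way up the 54 mm: 27 mm above the plug's lower end, 15 above the flange's underside, 3 below the flat dome top. Knob head 28 mm across, 11 to 27 mm above the point. z up.
- large_lid_mid (a point): Round domed steel lid, flange 132 mm across, black knob on top; third in the stack, on the rectangular lid. The tapered plug below the flange (12 mm deep, 100 to 106 mm across) enters the large pot's mouth. Point: on the axis, half-way up the 54 mm: 27 mm above the plug's lower end, 15 above the flange's underside, 3 below the flat dome top. Knob head 28 mm across, 11 to 27 mm above the point. z up.
- pan_lid_mid (a point): Rectangular domed steel lid, 180 (x) by 166 mm (y), bottom of the stack. The tapered plug below its flange (12 mm deep, 134 x 120 to 140 x 126 mm) enters the pan's mouth, long side to long side. Point: centre, half-way up the 54 mm: 27 mm above the plug's lower end, 15 above the flange's underside, 3 below the dome top. Black bar handle 66 mm along x, 12 thick in y, 15 to 27 mm above the point.
- small_pot: Open round steel pot, smallest of the three, loose, 75 mm high, mouth 68 mm across inside, 81 mm over its rolled rim. Origin at the centre of its underside, z up. Upright.
- medium_pot: Open round steel pot, middle-sized of the three, loose, 95 mm high, mouth 92 mm across inside, 105 mm over its rolled rim. Origin at the centre of its underside, z up. Upright.
- large_pot: Open round steel pot, largest of the three, loose, 120 mm high, mouth 116 mm across inside, 129 mm over its rolled rim. Origin at the centre of its underside, z up. Upright.
- gn_pan: Open rectangular steel food pan with rounded corners, loose, 100 mm high, 176 mm (its x) by 162 mm (its y) over the rim, mouth 150 x 136 mm inside. Origin at the centre of its underside, z up. Upright.
- glass_mid (a point): Tall clear drinking glass standing upright among the pots, 70 mm across, 120 mm high, not part of the job. This point is on its axis, half-way up; z up.
Things that resemble listed ones, but are neither listed nor needed, are in the scene too. What is shaped like the part that bears medium_lid_mid but orange is not meant.

How it is judged (in metres and radians):
At the end, for the whole second after the job is handed in: Each lid sits on its own container: within 10 mm of its axis, flange on the rim to 3.5 mm in height, level to 0.05 rad, the rectangular lid lined up with the pan to 0.1 rad; all containers upright (0.05 rad) and the glass standing (0.1 rad) (horizontal distance between pan_lid_mid and gn_pan below 0.01 m and z of pan_lid_mid in the frame of gn_pan between 0.1115 and 0.1185 m and angle between each of pan_lid_mid, gn_pan, large_lid_mid, large_pot, medium_lid_mid, medium_pot, small_lid_mid, small_pot's own z axis and vertical below 0.05 rad and horizontal distance between large_lid_mid and large_pot below 0.01 m and z of large_lid_mid in the frame of large_pot between 0.1315 and 0.1385 m and horizontal distance between medium_lid_mid and medium_pot below 0.01 m and z of medium_lid_mid in the frame of medium_pot between 0.1065 and 0.1135 m and horizontal distance between small_lid_mid and small_pot below 0.01 m and z of small_lid_mid in the frame of small_pot between 0.0865 and 0.0935 m and angle between the x axis of pan_lid_mid and the x axis of gn_pan, either way round below 0.1 rad and angle between glass_mid's own z axis and vertical below 0.1 rad); the robot touches nothing.
It fails at once if the drinking glass is knocked over (angle between glass_mid's own z axis and vertical above 0.5 rad).
It also fails if it takes over 120 s, if anything falls off the work surface, if the arm or the gripper's body presses on something with over 40 N, if the wrist force passes 120 N, or if a joint passes its speed limit or range.

## Robot

A 6-joint arm with a two-finger parallel gripper is mounted at the origin on a cart in front of the work surface, level with it; the furniture and walls round the work are solid. World frame = base frame: x ahead of the robot, y to its left, z up, the work surface at z = 0. Lengths are in mm, angles in rad, forces in N, time in s.
With the tool pointing down it reaches from about 350 to 875 mm from the base axis. Payload 4.2 kg.
Tool frame: the origin (TCP) lies midway between the tips of the shut fingers; the grasp point (between the pads) lies 19 mm behind it; x points along the fingers, y is the direction in which the jaws open and shut, and the axes are right-handed (so a half turn about x gives the same grasp; the last joint's range is limited). The gripper opens to 85 mm and grips with 20 to 120 N. Pads are 22 mm wide; open, the fingers measure 114 mm over their backs; the gripper's body (76 mm by 85 mm) begins 54 mm behind the grasp point. The pads swing forward as they close: fully open they stand 13 mm farther back than shut.
Start: joints at [-0.935, 0.385, 0.008, 0, -1.194, -0.259], TCP at [229.98, -581.127, 231.312] pointing down, gripper open.
Joint ranges: [-3.14, 3.14], [-1.21, 2.06], [-1.07, 1.41], [-3.16, 2.05], [-2.99, -0.16], [-3.1, 3.1]. Speed limits (rad/s): [2.79, 2.79, 3.14, 3.14, 3.14, 3.14].

## Interface

Orientations are given as a unit quaternion [x, y, z, w].
In Python, from cell import * gives the robot as it stands.
- The arm moves only by the shell command python3 -m pendant 'ROWS' [FORCE]. ROWS is a JSON object of lists of equal length, an entry for each row: "turn": the turn, a rotation vector about the tool's x, y, z in rad, a list of three; "delta_pos": the shift along the tool's x, y, z in cm, a list of three; "jaw": the opening, from 0 (shut) to 1 (fully open). In form: {"turn": [[wx, wy, wz], ...], "delta_pos": [[tx, ty, tz], ...], "jaw": [jaw, ...]}. A call has 1 to 12 rows; each row shifts and turns the commanded pose from where the row before left it, along the tool's axes as they then stand; what a row does not reach is not made up. A row lasts 1/10 s, in which the tool goes at most 50 mm and 8.59 degrees, less where a joint would pass 70% of its speed; a pose out of reach is approached as far as the arm can. A call with a gripper value outside its range is refused whole. The fingers move at their own pace and stop on an object; FORCE is the grip in N (left out, the last holds). Time passes only in rows, so rows that do not move let the fingers close. It gives the time, the measured TCP pose, the force and the opening at its end, in the units of the state.
- get_state(): the state, without advancing time (a new reading comes with each control period).
- capture(name): name is "scene" or "top" or "wrist"; returns the picture (400x640x3 uint8, red, green, blue); there is no depth.
- get_calibration(name): a dict with "K" (3x3 intrinsics, pixels), "D" ([k1, k2, p1, p2, k3] as OpenCV has them; the pictures are not rectified), "T" (4x4, takes a point from camera to world coordinates). Camera axes: x right, y up, looking along -z (the intrinsics and any distortion apply to the point x, -y, -z); pixel columns grow to the right and rows downward; lengths in mm; the calibration is good to about 2 mm. A picture is of the moment at which its call begins: read the wrist's pose just before it. get_calibration takes no time and is no camera call; for the wrist camera it gives the pose at the moment of the call.
- sign_off(): hands the job in, once; it reports no verdict.
Trained networks look in the newest picture that a camera, given by its name, has taken for a name from the list of things; names that differ only in an ending like _2 or _b are one class to them, and where a whole thing is asked for, a point or a joint stands for the part that bears it (a point fixed in the world has none). Each returns a list of dicts, best first, with "p" (0 to 1); they miss things now and then, are a little off and sometimes report something else, mostly with a low value. They report only what shows in the picture. A call takes as long as a camera call. They do not tell look-alikes from the thing itself.
- masks_of(camera, thing): "pixels" (400x640 bool, what is visible of it) and "box" ([centre column, centre row, width, height] in pixels, round what is visible of it).
The state is a dict: "t": time; "joint_positions": joint angles; "joint_vel": joint speeds; "joint_efforts": joint torques, N m; "ee_pos": TCP position; "tool_rot": TCP orientation; "contact_force": force on the tool from outside, world axes, zero at the start; "torque": the same for the moment, N m; "width": finger opening in mm.
Only numpy, scipy, OpenCV 4.12 (cv2) and the standard library are available. Lean on these libraries where they do the work, as an engineer would, in place of code of your own. Each camera call takes 0.05 s, during which the arm holds its last target. There are 200 camera calls.

## Working session

There is one attempt and no reset: what is moved stays moved. The work goes in short steps, Python scripts to look and compute and a shell command to move; the robot and the scene stay as the last step left them, time stands still between calls to the robot, and variables do not carry over. Pictures are saved under pics/ and viewed, about 12 in all and at most 16, crops included, and the job is handed in when it is done.

```bash
ls; mkdir -p pics; python3 - <<'E'
from cell import *
import cv2,numpy as np
s=get_state();print(s)
for n in("scene","top","wrist"):
    im=capture(n);cv2.imwrite(f"pics/{n}0.png",im[:,:,::-1])
    c=get_calibration(n);print(n,np.array(c["K"]).round(1).tolist(),c["D"],np.array(c["T"]).round(3).tolist())
    if n!="wrist":
        for t in["small_lid_mid","medium_lid_mid","large_lid_mid","pan_lid_mid","small_pot","medium_pot","large_pot","gn_pan","glass_mid"]:
            print(t,[(round(r["p"],2),np.round(r["box"]).tolist(),int(r["pixels"].sum())) for r in masks_of(n,t)])
E
```

```text
pics
{'t': 0.0, 'joint_positions': array([-9.35416226e-01,  3.85580088e-01,  6.59255888e-03, -5.12423755e-04,
       -1.19397883e+00, -2.58603207e-01]), 'joint_vel': array([-3.80471043e-06,  6.92173016e-04, -8.15770308e-04,  4.23897810e-04,
       -6.24375649e-04, -3.58014160e-04]), 'joint_efforts': array([-1.17110434e-03, -3.92290378e+01,  1.88405943e+01,  4.18639541e+00,
       -4.63896737e-03,  3.46526605e-06]), 'ee_pos': array([ 229.75586998, -580.59959058,  230.1923605 ]), 'tool_rot': array([-0.13159382,  0.69478805,  0.13312308,  0.69442846]), 'contact_force': array([ 0.32567708, -0.00364086,  0.57721129]), 'torque': array([-0.05382984, -0.00307859, -0.02771664]), 'width': 85.70367060740931}
scene [[410.8, 0.0, 322.7], [0.0, 410.8, 202.7], [0.0, 0.0, 1.0]] [-0.04277121  0.          0.          0.          0.        ] [[0.802, 0.306, -0.512, -204.142], [-0.597, 0.417, -0.685, -1194.595], [0.004, 0.856, 0.517, 912.869], [0.0, 0.0, 0.0, 1.0]]
small_lid_mid [(0.63, [350.0, 238.0, 21.0, 19.0], 341)]
medium_lid_mid [(0.81, [407.0, 323.0, 38.0, 32.0], 817), (0.6, [348.0, 250.0, 31.0, 
[... 741 characters left out ...]
[(0.95, [469.0, 235.0, 28.0, 33.0], 729), (0.8, [386.0, 221.0, 32.0, 34.0], 282)]
large_lid_mid [(0.89, [382.0, 223.0, 30.0, 45.0], 354)]
pan_lid_mid [(0.69, [379.0, 219.0, 45.0, 48.0], 736)]
small_pot [(0.89, [282.0, 232.0, 24.0, 21.0], 453)]
medium_pot [(0.73, [239.0, 232.0, 34.0, 27.0], 759)]
large_pot [(0.63, [239.0, 176.0, 42.0, 40.0], 1308)]
gn_pan []
glass_mid [(0.61, [279.0, 193.0, 28.0, 23.0], 394), (0.29, [380.0, 221.0, 25.0, 30.0], 133)]
wrist [[320.5, 0.0, 317.3], [0.0, 320.5, 202.8], [0.0, 0.0, 1.0]] [-0.0294914  0.         0.         0.         0.       ] [[-0.369, -0.887, -0.277, 158.421], [0.93, -0.352, -0.111, -609.488], [0.001, -0.299, 0.954, 375.454], [0.0, 0.0, 0.0, 1.0]]
```

```bash
python3 - <<'E'
import cv2
a=cv2.imread("pics/top0.png")[110:310,190:510];b=cv2.imread("pics/scene0.png")[120:370,190:450]
cv2.imwrite("pics/top0c.png",cv2.resize(a,None,fx=2.5,fy=2.5,interpolation=2));cv2.imwrite("pics/scene0c.png",cv2.resize(b,None,fx=2.3,fy=2.3,interpolation=2))
E
```

```text
(no output)
```

View pics/top0c.png

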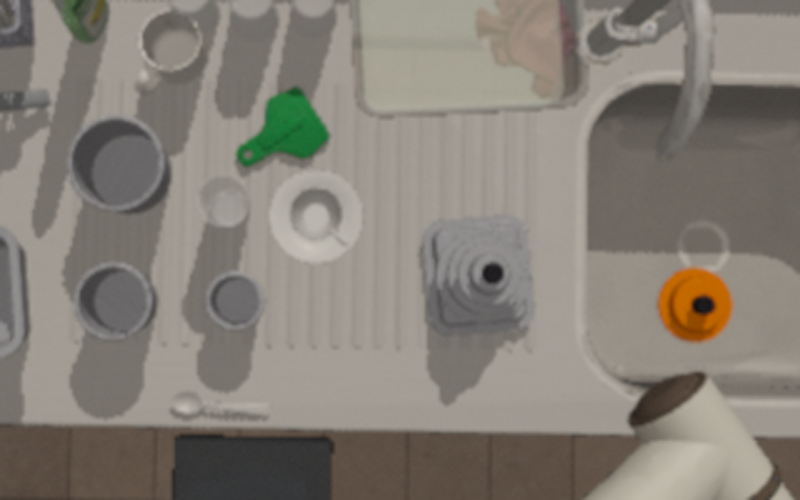

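View pics/scene0c.png

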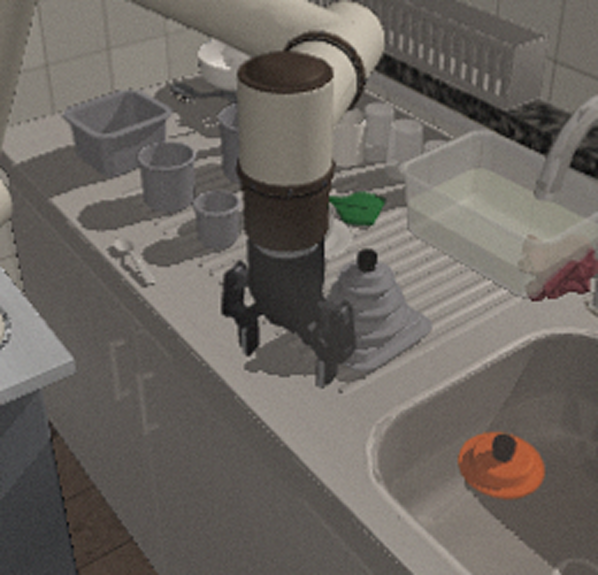

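```bash
cat > h.py <<'E'
from cell import *
import cv2,numpy as np
from scipy.spatial.transform import Rotation as R
F=np.diag([1.,-1,-1])
def cal(n):
    c=get_calibration(n);return np.array(c["K"]),np.array(c["D"]),np.array(c["T"])
def ray(C,px,z):
    K,D,T=C;u=cv2.undistortPoints(np.array(px,float).reshape(-1,1,2),K,D)[:,0]
    d=(T[:3,:3]@F@np.c_[u,np.ones(len(u))].T).T;o=T[:3,3]
    return o+d*((z-o[2])/d[:,2])[:,None]
def proj(C,P):
    K,D,T=C;M=np.linalg.inv(T);M3=F@M[:3,:3];t=F@M[:3,3]
    return cv2.projectPoints(np.array(P,float).reshape(-1,1,3),cv2.Rodrigues(M3)[0],t,K,D)[0][:,0]
def delta(target,yaw=None):
    """cm in tool axes to target TCP (mm); turn (rad) to point down with tool y at world yaw"""
    s=get_state();r=R.from_quat(s["tool_rot"]);M=r.as_matrix()
    print("pos",s["ee_pos"].round(1),"t",round(s["t"],2),"w",round(s["width"],1),"F",s["contact_force"].round(1),"tooly yaw",np.arctan2(M[1,1],M[0,1]).round(3),"x",M[:,0].round(3))
    if target is not None: print("  delta cm",(r.inv().apply(np.array(target)-s["ee_pos"])/10).round(2))
    yaw=np.arctan2(M[1,1],M[0,1]) if yaw is None else yaw
    y=np.array([np.cos(yaw),np.sin(yaw),0]);x=np.array([0,0,-1.])
    print("  turn",(r.inv()*R.from_matrix(np.c_[x,y,np.cross(x,y)])).as_rotvec().round(3))
E
python3 - <<'E'
from h import *
C=cal("top")
for n,p,z in[("knob",(387.2,218.8),144),("large",(237.2,176),120),("med",(235.6,230),95),("small",(284,230),75),("glass",(279,190),120),("stackbase",(379,220),15)]:
    print(n,ray(C,[p],z).round(0))
k=ray(C,[(387.2,218.8)],144)[0]
delta([k[0],k[1],270])
E
```

```text
knob [[ 524. -363.  144.]]
large [[656. 131. 120.]]
med [[478. 136.  95.]]
small [[481. -24.  75.]]
glass [[613.  -8. 120.]]
stackbase [[ 523. -357.   15.]]
pos [ 230.  -581.1  231.3] t 1.05 w 85.1 F [ 0.8 -0.3  0.1] tooly yaw 1.948 x [-0.  0. -1.]
  delta cm [-3.87  9.46 35.42]
  turn [ 0. -0. -0.]
```

```bash
python3 - <<'E'
import cv2
a=cv2.imread("pics/top0.png")[100:320,80:300]
cv2.imwrite("pics/top0d.png",cv2.resize(a,None,fx=2.5,fy=2.5,interpolation=2))
E
```

```text
(no output)
```

View pics/top0d.png

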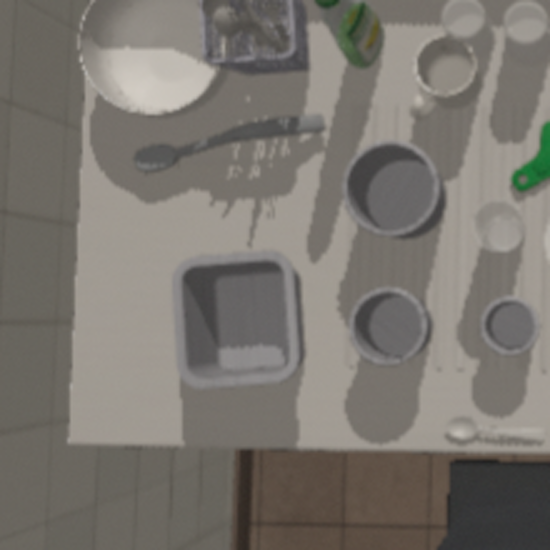

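```bash
python3 -m pendant '{"turn":[[0.126,0,0],[0.126,0,0],[0.125,0,0],[0,0,0],[0,0,0],[0,0,0],[0,0,0],[0,0,0],[0,0,0],[0,0,0],[0,0,0],[0,0,0]],"delta_pos":[[-1.3,0,0],[-1.3,0,0],[-1.3,0,0],[0,2.7,3.7],[0,2.7,3.7],[0,2.7,3.7],[0,2.7,3.7],[0,2.7,3.7],[0,2.7,3.7],[0,2.7,3.7],[0,2.7,3.7],[0,0,0]],"jaw":[1,1,1,1,1,1,1,1,1,1,1,1]}' 60; python3 - <<'E'
from h import *
delta([524,-363,270],np.pi/2)
im=capture("wrist");C=cal("wrist");cv2.imwrite("pics/w1.png",im[:,:,::-1])
for t in["small_lid_mid","medium_lid_mid","large_lid_mid","pan_lid_mid"]:
    for r in masks_of("wrist",t):
        print(t,round(r["p"],2),np.round(r["box"]).tolist(),int(r["pixels"].sum()))
E
```

```text
t: 2.25
ee_pos: [529.9, -361.9, 269.4]
tool_rot: [-0.002, 0.707, 0.002, 0.707]
contact_force: [-0.4, 0.8, -1.2]
width: 85.2
pos [ 529.9 -361.9  269.4] t 2.25 w 85.2 F [-0.4  0.8 -1.2] tooly yaw 1.576 x [ 0.     0.001 -1.   ]
  delta cm [-0.06 -0.1  -0.59]
  turn [ 0.006  0.    -0.001]
small_lid_mid 0.65 [318.0, 178.0, 85.0, 84.0] 5402
small_lid_mid 0.15 [600.0, 135.0, 80.0, 74.0] 4733
medium_lid_mid 0.92 [315.0, 165.0, 102.0, 89.0] 1944
medium_lid_mid 0.85 [68.0, 131.0, 87.0, 90.0] 5824
large_lid_mid 0.61 [315.0, 153.0, 113.0, 91.0] 2056
pan_lid_mid 0.82 [313.0, 160.0, 131.0, 136.0] 5253
```

View pics/w1.png

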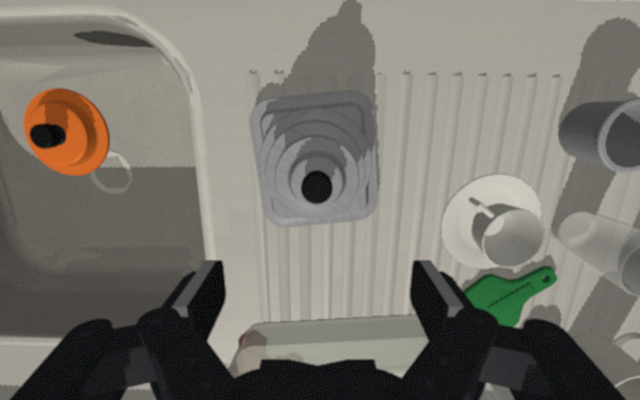

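```bash
cat >> h.py <<'E'
a_=np.linspace(0,2*np.pi,60,endpoint=False)
def circ(x,y,z,r): return np.c_[x+r*np.cos(a_),y+r*np.sin(a_),np.full(60,z)]
def hullmask(C,P):
    m=np.zeros((400,640),np.uint8);cv2.fillConvexPoly(m,cv2.convexHull(proj(C,P).astype(np.float32)).round().astype(int),1);return m
def knob(xy,zt,thr=45):
    """centre of the dark knob near xy, top at height zt"""
    C=cal("wrist");im=capture("wrist");p=np.array(xy,float);g=im.max(2)
    c=proj(C,[[*p,zt-8]])[0];yy,xx=np.mgrid[:400,:640]
    _,lab,st,cen=cv2.connectedComponentsWithStats(((g<thr)&(np.hypot(xx-c[0],yy-c[1])<45)).astype(np.uint8))
    k=1+np.argmax(st[1:,4]);
    for _ in range(8):
        m=hullmask(C,np.r_[circ(*p,zt,14),circ(*p,zt-16,14)]);ys,xs=np.nonzero(m);q=(xs.mean(),ys.mean())
        p+=(ray(C,[cen[k]],zt-8)-ray(C,[q],zt-8))[0,:2]
    ov=(m>0)&(lab==k);print("knob",p.round(1),"px",cen[k].round(1),"area",st[k,4],m.sum(),"IoU",round(ov.sum()/((m>0)|(lab==k)).sum(),2));return p
E
python3 - <<'E'
from h import *
p=knob((524,-363),144)
delta([*p,200],np.pi/2)
E
```

```text
knob [ 524.5 -362.7] px [321.  191.6] area 722 943 IoU 0.77
pos [ 525.1 -366.   270.6] t 2.55 w 85.6 F [-0.4 -0.1  1. ] tooly yaw 1.569 x [ 0. -0. -1.]
  delta cm [ 7.06  0.33 -0.06]
  turn [-0.002  0.     0.   ]
```

```bash
python3 -m pendant '{"turn":[[0,0,0],[0,0,0],[0,0,0],[0,0,0],[0,0,0],[0,0,0],[0,0,0]],"delta_pos":[[3,0.33,0],[4,0,0],[3,0,0],[2.5,0,0],[2,0,0],[0,0,0],[0,0,0]],"jaw":[1,1,1,1,1,1,1]}' 60; python3 - <<'E'
from h import *
delta([524.5,-362.7,124],np.pi/2)
E
```

```text
t: 3.25
ee_pos: [525.7, -362.9, 126.0]
tool_rot: [0.0, 0.707, -0.001, 0.707]
contact_force: [0.7, -1.0, 0.7]
width: 85.3
pos [ 525.7 -362.9  126. ] t 3.25 w 85.3 F [ 0.7 -1.   0.7] tooly yaw 1.57 x [ 0.    -0.001 -1.   ]
  delta cm [ 0.2   0.02 -0.12]
  turn [-0.001  0.     0.001]
```

```bash
python3 -m pendant '{"turn":[[0,0,0],[0,0,0],[0,0,0],[0,0,0],[0,0,0],[0,0,0],[0,0,0],[0,0,0]],"delta_pos":[[0.15,0,-0.1],[0,0,0],[0,0,0],[0,0,0],[0,0,0],[0,0,0],[0,0,0],[0,0,0]],"jaw":[0,0,0,0,0,0,0,0]}' 60;  python3 -m pendant '{"turn":[[0,0,0],[0,0,0],[0,0,0],[0,0,0],[0,0,0],[0,0,0]],"delta_pos":[[-1,0,0],[-2,0,0],[-3,0,0],[-3,0,0],[-3,0,0],[0,0,0]],"jaw":[0,0,0,0,0,0]}'
```

```text
t: 4.05
ee_pos: [525.4, -362.0, 124.4]
tool_rot: [-0.0, 0.707, -0.0, 0.707]
contact_force: [-0.5, 1.0, 3.6]
width: 25.9
t: 4.65
ee_pos: [526.8, -363.2, 249.3]
tool_rot: [-0.002, 0.704, -0.002, 0.71]
contact_force: [1.1, -0.2, -0.4]
width: 25.8
```

```bash
python3 -m pendant '{"turn":[[0,0,0],[0,0,0],[0,0,0],[0,0,0],[0,0,0],[0,0,0],[0,0,0],[0,0,0],[0,0,0],[0,0,0],[0,0,0],[0,0,0]],"delta_pos":[[-1,2,0.5],[0,4,0.5],[0,4,0.5],[0,4.5,0.5],[0,4.5,0.5],[0,4.5,0.5],[0,4.5,0],[0,4,0],[0,2.5,0],[0,0,0],[0,0,0],[0,0,0]],"jaw":[0,0,0,0,0,0,0,0,0,0,0,0]}'; python3 - <<'E'
from h import *
delta([557,-24,260],np.pi/2)
im=capture("wrist");C=cal("wrist");cv2.imwrite("pics/w2.png",im[:,:,::-1])
for t in["small_lid_mid","small_pot","medium_pot","large_pot","gn_pan","glass_mid"]:
    for r in masks_of("wrist",t):
        print(t,round(r["p"],2),np.round(r["box"]).tolist(),int(r["pixels"].sum()))
E
```

```text
t: 5.85
ee_pos: [554.8, -17.6, 253.4]
tool_rot: [0.0, 0.708, -0.0, 0.707]
contact_force: [0.1, 0.1, -0.4]
width: 26.0
pos [554.8 -17.6 253.4] t 5.85 w 26.0 F [ 0.1  0.1 -0.4] tooly yaw 1.57 x [-0.001 -0.    -1.   ]
  delta cm [-0.66 -0.64  0.22]
  turn [-0.001 -0.001  0.   ]
small_lid_mid 0.87 [319.0, 239.0, 148.0, 140.0] 13189
small_pot 0.75 [314.0, 106.0, 83.0, 81.0] 5656
medium_pot 0.96 [478.0, 104.0, 134.0, 120.0] 12083
large_pot 0.83 [463.0, 271.0, 143.0, 130.0] 12173
gn_pan 0.76 [600.0, 118.0, 80.0, 177.0] 10883
```

View pics/w2.png

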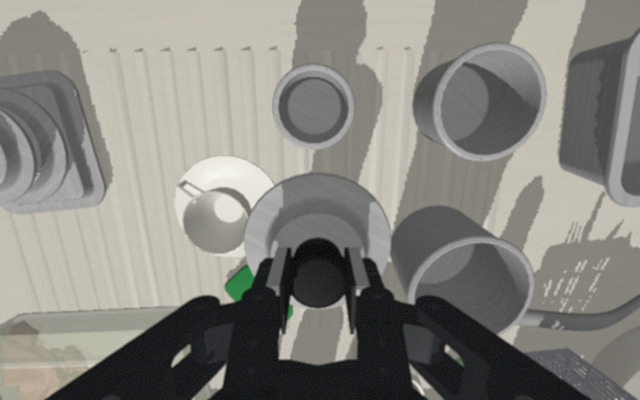

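```bash
cat >> h.py <<'E'
from scipy.optimize import least_squares
def pot(name,h,r,p0):
    """rim centre: circle of known radius fitted to the mask's contour laid on the rim's plane"""
    C=cal("wrist");capture("wrist");out=[]
    for d in masks_of("wrist",name):
        c=max(cv2.findContours(d["pixels"].astype(np.uint8),0,1)[0],key=cv2.contourArea)[:,0]
        c=c[(c[:,0]>2)&(c[:,0]<637)&(c[:,1]>2)&(c[:,1]<397)]
        q=ray(C,c,h)[:,:2]
        f=lambda p:np.hypot(*(q-p).T)-r
        s=least_squares(f,p0,loss="cauchy",f_scale=1.5);e=f(s.x)
        print(name,round(d["p"],2),s.x.round(1),"inliers",(abs(e)<2.5).mean().round(2),"free r",least_squares(lambda p:np.hypot(*(q-p[:2]).T)-p[2],[*s.x,r],loss="cauchy",f_scale=1.5).x.round(1))
E
python3 - <<'E'
from h import *
pot("small_pot",73,40.5,(481,-24))
pot("medium_pot",93,52.5,(478,136))
pot("large_pot",118,64.5,(656,131))
delta([481,-24,200],np.pi/2)
E
```

```text
small_pot 0.65 [481.6 -21.6] inliers 1.0 free r [481.6 -21.6  40.1]
medium_pot 0.77 [478.1 139.4] inliers 0.72 free r [478.1 139.3  52.6]
medium_pot 0.73 [ 521.  -345.5] inliers 1.0 free r [ 522.  -342.1   49.5]
large_pot 0.96 [661.1 136.9] inliers 0.34 free r [661.5 134.8  66.4]
pos [555.1 -16.9 253.8] t 6.5 w 25.9 F [-0.   0.1 -1.5] tooly yaw 1.571 x [ 0.  0. -1.]
  delta cm [ 5.38 -0.71 -7.41]
  turn [-0.  0. -0.]
```

```bash
python3 -m pendant '{"turn":[[0,0,0],[0,0,0],[0,0,0],[0,0,0],[0,0,0],[0,0,0],[0,0,0],[0,0,0],[0,0,0]],"delta_pos":[[0,-0.4,-3.3],[1,-0.08,-3.9],[3,0,0],[3.5,0,0],[3,0,0],[2.2,0,0],[1.5,0,0],[0,0,0],[0,0,0]],"jaw":[0,0,0,0,0,0,0,0,0]}'; python3 - <<'E'
from h import *
delta([482.5,-21.6,98],np.pi/2)
E
```

```text
t: 7.4
ee_pos: [483.6, -21.6, 112.2]
tool_rot: [-0.0, 0.707, 0.0, 0.707]
contact_force: [0.0, 0.2, -0.6]
width: 25.4
pos [483.6 -21.6 112.2] t 7.4 w 25.4 F [ 0.   0.2 -0.6] tooly yaw 1.571 x [ 0.001 -0.    -1.   ]
  delta cm [ 1.42  0.   -0.11]
  turn [0.    0.001 0.   ]
```

Lower to just above seat, check force, then release.

```bash
python3 -m pendant '{"turn":[[0,0,0],[0,0,0],[0,0,0],[0,0,0]],"delta_pos":[[0.7,0,-0.1],[0.5,0,0],[0.2,0,0],[0,0,0]],"jaw":[0,0,0,0]}'; python3 -m pendant '{"turn":[[0,0,0],[0,0,0]],"delta_pos":[[0.1,0,0],[0,0,0]],"jaw":[0,0]}'
```

```text
t: 7.8
ee_pos: [482.3, -21.6, 98.6]
tool_rot: [-0.0, 0.707, 0.0, 0.707]
contact_force: [-1.5, 0.4, 5.2]
width: 25.5
t: 8.0
ee_pos: [482.7, -21.6, 98.5]
tool_rot: [-0.0, 0.707, 0.0, 0.708]
contact_force: [-3.8, -0.5, 10.6]
width: 25.6
```

```bash
python3 -m pendant '{"turn":[[0,0,0],[0,0,0],[0,0,0],[0,0,0],[0,0,0],[0,0,0],[0,0,0],[0,0,0],[0,0,0],[0,0,0]],"delta_pos":[[-0.1,0,0],[0,0,0],[0,0,0],[-1,0,0],[-3,0,0],[-4,0,0],[-4,0,0],[-4,0,0],[-1,0,2],[0,0,0]],"jaw":[0.7,0.7,0.7,0.7,0.7,0.7,0.7,0.7,1,1]}';python3 - <<'E'
from h import *
im=capture("wrist");C=cal("wrist");cv2.imwrite("pics/w3.png",im[:,:,::-1])
knob((482,-21.6),117)
pot("small_lid_mid",93-15+2,42,(482,-21.6))
delta([524.5,-362.7,250],np.pi/2)
E
```

```text
t: 9.0
ee_pos: [504.5, -21.5, 270.8]
tool_rot: [0.0, 0.705, 0.0, 0.709]
contact_force: [-0.9, -0.1, -1.3]
width: 84.8
knob [482.  -21.9] px [317.  164.2] area 614 811 IoU 0.76
small_lid_mid 0.91 [481.6 -21.5] inliers 0.98 free r [481.2 -21.6  40.8]
pos [500.9 -21.8 266.7] t 9.2 w 85.2 F [-0.6  0.2 -0.4] tooly yaw 1.57 x [-0.003 -0.    -1.   ]
  delta cm [  1.67 -34.08   2.38]
  turn [-0.    -0.003  0.   ]
```

View pics/w3.png

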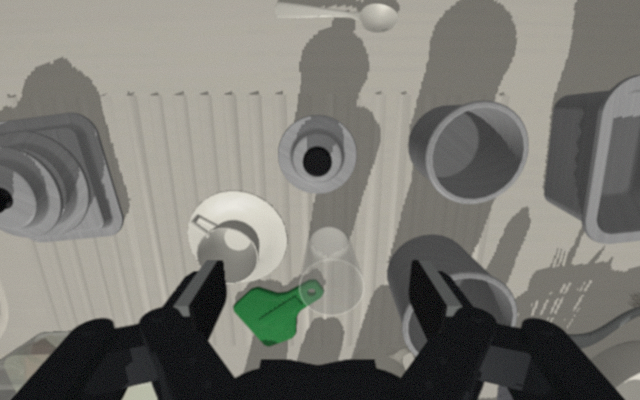

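```bash
python3 -m pendant '{"turn":[[0,0,0],[0,0,0],[0,0,0],[0,0,0],[0,0,0],[0,0,0],[0,0,0],[0,0,0],[0,0,0],[0,0,0],[0,0,0],[0,0,0]],"delta_pos":[[0,-2.1,0.4],[0,-4,0.5],[0,-4.5,0.5],[0,-4.5,0.5],[0,-4.5,0.5],[0,-4.5,0],[0,-4.5,0],[0,-3.5,0],[0,-2,0],[0,0,0],[0,0,0],[0,0,0]],"jaw":[1,1,1,1,1,1,1,1,1,1,1,1]}';python3 - <<'E'
from h import *
p=knob((524,-363),114)
pot("medium_lid_mid",74,54,p)
delta([*p,94],np.pi/2)
E
```

```text
t: 10.4
ee_pos: [525.8, -361.6, 267.4]
tool_rot: [-0.0, 0.707, 0.0, 0.707]
contact_force: [0.3, 1.0, 0.8]
width: 85.4
knob [ 524.2 -364.6] px [314.3 183.7] area 595 782 IoU 0.76
medium_lid_mid 0.68 [ 491.9 -623.6] inliers 0.32 free r [ 483.  -627.6   45.6]
pos [ 526.2 -361.6  268.1] t 10.55 w 85.7 F [-0.8 -0.4  0.7] tooly yaw 1.572 x [ 0.  0. -1.]
  delta cm [17.41 -0.3  -0.2 ]
  turn [ 0.001  0.    -0.   ]
```

```bash
python3 -m pendant '{"turn":[[0,0,0],[0,0,0],[0,0,0],[0,0,0],[0,0,0],[0,0,0],[0,0,0],[0,0,0],[0,0,0]],"delta_pos":[[2,-0.3,-0.2],[4,0,0],[4,0,0],[3.2,0,0],[2,0,0],[1.5,0,0],[0.6,0,0],[0,0,0],[0,0,0]],"jaw":[1,1,1,1,1,1,1,1,1]}'; python3 -m pendant '{"turn":[[0,0,0],[0,0,0],[0,0,0],[0,0,0],[0,0,0],[0,0,0],[0,0,0],[0,0,0]],"delta_pos":[[0,0,0],[0,0,0],[0,0,0],[0,0,0],[0,0,0],[0,0,0],[0,0,0],[0,0,0]],"jaw":[0,0,0,0,0,0,0,0]}'
```

```text
t: 11.45
ee_pos: [524.8, -365.7, 95.9]
tool_rot: [-0.001, 0.707, -0.0, 0.708]
contact_force: [0.2, -0.3, 1.0]
width: 85.4
t: 12.25
ee_pos: [524.3, -366.0, 95.3]
tool_rot: [-0.0, 0.707, -0.0, 0.707]
contact_force: [-0.2, -0.3, 2.9]
width: 26.0
```

```bash
python3 -m pendant '{"turn":[[0,0,0],[0,0,0],[0,0,0],[0,0,0],[0,0,0],[0,0,0]],"delta_pos":[[-1,0,0],[-2,0,0],[-3,0,0],[-4,0,0],[-4,1,0],[-1,2.5,0]],"jaw":[0,0,0,0,0,0]}'; python3 -m pendant '{"turn":[[0,0,0],[0,0,0],[0,0,0],[0,0,0],[0,0,0],[0,0,0],[0,0,0],[0,0,0],[0,0,0],[0,0,0],[0,0,0],[0,0,0]],"delta_pos":[[0,4,0.6],[0,4.2,0.6],[0,4.2,0.6],[0,4.2,0.6],[0,4.2,0.6],[0,4.2,0.6],[0,4.2,0.6],[0,4.2,0.6],[0,4.2,0.6],[0,4,0.6],[0,3.3,0],[0,2.2,0]],"jaw":[0,0,0,0,0,0,0,0,0,0,0,0]}';  python3 -m pendant '{"turn":[[0,0,0],[0,0,0],[0,0,0]],"delta_pos":[[0,0,0],[0,0,0],[0,0,0]],"jaw":[0,0,0]}';python3 - <<'E'
from h import *
delta([585,139,240],np.pi/2)
pot("medium_pot",93,52.5,(478,139))
pot("large_pot",118,64.5,(656,131))
pot("medium_lid_mid",get_state()["ee_pos"][2]-8.3-13.5,54,get_state()["ee_pos"][:2])
delta([478.1,139.4,110+8.3],np.pi/2)
E
```

```text
t: 12.85
ee_pos: [525.7, -332.4, 250.1]
tool_rot: [-0.001, 0.704, -0.002, 0.71]
contact_force: [0.3, 0.1, -1.0]
width: 25.5
t: 14.05
ee_pos: [583.4, 142.8, 244.2]
tool_rot: [-0.0, 0.708, 0.001, 0.706]
contact_force: [-0.6, -1.3, -1.7]
width: 25.8
t: 14.35
ee_pos: [583.8, 139.5, 244.7]
tool_rot: [0.0, 0.707, -0.0, 0.707]
contact_force: [-0.6, -0.2, -1.1]
width: 25.8
pos [583.8 139.5 244.7] t 14.35 w 25.8 F [-0.6 -0.2 -1.1] tooly yaw 1.57 x [-0.001 -0.    -1.   ]
  delta cm [ 0.47 -0.05  0.12]
  turn [-0.001 -0.001  0.   ]
medium_pot 0.78 [477.9 139.6] inliers 1.0 free r [478.  139.6  51.9]
large_pot 0.43 [660.3 135.4] inliers 0.87 free r [668.7 134.3  56.1]
medium_lid_mid 0.6 [584.9 139.6] inliers 0.62 free r [584.7 139.6  53.6]
pos [584.1 139.7 244.9] t 14.65 w 25.6 F [-0.4  0.4 -1.1] tooly yaw 1.57 x [ 0.  0. -1.]
  delta cm [ 12.66  -0.04 -10.6 ]
  turn [-0.001  0.    -0.   ]
```

```bash
python3 -m pendant '{"turn":[[0,0,0],[0,0,0],[0,0,0],[0,0,0],[0,0,0],[0,0,0],[0,0,0],[0,0,0],[0,0,0]],"delta_pos":[[0,0,-3.6],[0,0,-4],[1,0,-3],[3,0,0],[3,0,0],[2.5,0,0],[1.6,0,0],[0,0,0],[0,0,0]],"jaw":[0,0,0,0,0,0,0,0,0]}'; python3 - <<'E'
from h import *
delta([478.1,139.6,119],np.pi/2)
E
```

```text
t: 15.55
ee_pos: [478.7, 140.3, 134.4]
tool_rot: [0.0, 0.707, -0.0, 0.707]
contact_force: [0.7, 0.6, -0.7]
width: 25.8
pos [478.7 140.3 134.4] t 15.55 w 25.8 F [ 0.7  0.6 -0.7] tooly yaw 1.571 x [ 0.001 -0.    -1.   ]
  delta cm [ 1.54 -0.07 -0.06]
  turn [-0.     0.001  0.   ]
```

```bash
python3 -m pendant '{"turn":[[0,0,0],[0,0,0],[0,0,0],[0,0,0],[0,0,0]],"delta_pos":[[0.7,-0.05,-0.06],[0.5,0,0],[0.3,0,0],[0.1,0,0],[0,0,0]],"jaw":[0,0,0,0,0]}'
```

```text
t: 16.05
ee_pos: [477.7, 139.9, 119.1]
tool_rot: [-0.0, 0.707, 0.0, 0.707]
contact_force: [-2.8, 0.1, 5.8]
width: 25.6
```

```bash
python3 -m pendant '{"turn":[[0,0,0],[0,0,0],[0,0,0],[0,0,0],[0,0,0],[0,0,0],[0,0,0],[0,0,0],[0,0,0],[0,0,0]],"delta_pos":[[0,0,0],[0,0,0],[0,0,0],[-1,0,0],[-3,0,0],[-4,0,0],[-4,0,0],[-3,0,2],[-1,-1,2.6],[0,0,0]],"jaw":[0.7,0.7,0.7,0.7,0.7,0.7,0.7,0.7,1,1]}';python3 - <<'E'
from h import *
im=capture("wrist");C=cal("wrist");cv2.imwrite("pics/w4.png",im[:,:,::-1])
knob((478,139.6),137)
pot("medium_lid_mid",96,54,(478,139.6))
pot("small_lid_mid",76,42,(482,-21.6))
delta([524.2,-364.6,266],np.pi/2)
E
python3 -m pendant '{"turn":[[0,0,0],[0,0,0],[0,0,0],[0,0,0],[0,0,0],[0,0,0],[0,0,0],[0,0,0],[0,0,0],[0,0,0],[0,0,0],[0,0,0]],"delta_pos":[[0,-2.5,0],[0,-4.2,0],[0,-4.2,0],[0,-4.5,0],[0,-4.5,0],[0,-4.5,0],[0,-4.5,0],[0,-4.5,0],[0,-4.5,0],[0,-4.5,0],[0,-4.2,0],[0,-2.7,0]],"jaw":[1,1,1,1,1,1,1,1,1,1,1,1]}';python3 - <<'E'
from h import *
delta([524.2,-364.6,266],np.pi/2)
E
```

```text
t: 17.05
ee_pos: [526.4, 129.7, 280.5]
tool_rot: [0.001, 0.705, 0.0, 0.709]
contact_force: [-0.7, -0.8, -0.7]
width: 84.8
knob [477.9 140. ] px [328.8 137.9] area 668 890 IoU 0.75
medium_lid_mid 0.79 [478.4 140.1] inliers 1.0 free r [478.3 140.1  53.1]
small_lid_mid 0.8 [482.2 -22.5] inliers 1.0 free r [482.1 -22.5  41.7]
pos [522.6 129.8 277.2] t 17.35 w 85.4 F [-0.1 -0.4  0.3] tooly yaw 1.571 x [-0.001 -0.001 -1.   ]
  delta cm [  1.16 -49.44   0.14]
  turn [ 0.    -0.001  0.001]
t: 18.55
ee_pos: [522.7, -365.3, 277.0]
tool_rot: [0.001, 0.708, -0.0, 0.707]
contact_force: [-0.0, -0.0, 0.4]
width: 85.3
pos [ 522.7 -365.3  277. ] t 18.55 w 85.3 F [-0.  -0.   0.4] tooly yaw 1.569 x [-0.001  0.    -1.   ]
  delta cm [1.1  0.07 0.15]
  turn [-0.002 -0.001 -0.   ]
```

View pics/w4.png

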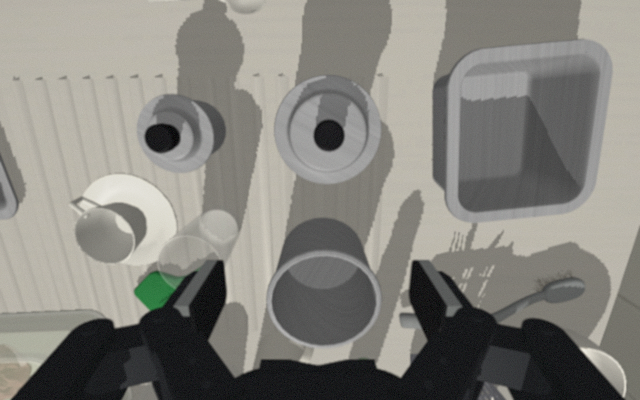

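```bash
python3 - <<'E'
from h import *
p=knob((524,-363),84)
delta([*p,65],np.pi/2)
E
```

```text
knob [ 522.6 -365.8] px [316.9 176.3] area 444 619 IoU 0.72
pos [ 522.5 -368.   276.5] t 18.6 w 85.9 F [ 1.5 -1.4  1.5] tooly yaw 1.567 x [-0.002 -0.001 -1.   ]
  delta cm [21.15  0.24  0.05]
  turn [-0.004 -0.002  0.001]
```

```bash
python3 -m pendant '{"turn":[[0,0,0],[0,0,0],[0,0,0],[0,0,0],[0,0,0],[0,0,0],[0,0,0],[0,0,0],[0,0,0],[0,0,0]],"delta_pos":[[2,0.2,0],[4,0,0],[4,0,0],[4,0,0],[3,0,0],[2,0,0],[1.5,0,0],[0.5,0,0],[0,0,0],[0,0,0]],"jaw":[1,1,1,1,1,1,1,1,1,1]}'; python3 - <<'E'
from h import *
delta([522.6,-365.8,65],np.pi/2)
E
```

```text
t: 19.6
ee_pos: [524.0, -361.2, 68.7]
tool_rot: [-0.0, 0.707, -0.0, 0.708]
contact_force: [-0.3, 0.1, -0.4]
width: 85.8
pos [ 524.  -361.2   68.7] t 19.6 w 85.8 F [-0.3  0.1 -0.4] tooly yaw 1.571 x [ 0.001 -0.001 -1.   ]
  delta cm [ 0.37 -0.46 -0.14]
  turn [0.    0.001 0.001]
```

```bash
python3 -m pendant '{"turn":[[0,0,0],[0,0,0],[0,0,0],[0,0,0],[0,0,0],[0,0,0],[0,0,0],[0,0,0],[0,0,0],[0,0,0]],"delta_pos":[[0.2,-0.4,-0.1],[0.1,0,0],[0,0,0],[0,0,0],[0,0,0],[0,0,0],[0,0,0],[0,0,0],[0,0,0],[0,0,0]],"jaw":[1,1,0,0,0,0,0,0,0,0]}' 80; python3 -m pendant '{"turn":[[0,0,0],[0,0,0],[0,0,0],[0,0,0],[0,0,0],[0,0,0],[0,0,0]],"delta_pos":[[-1,0,0],[-2,0,0],[-3,0,0],[-4,0,0],[-4,0,0],[-4,1.5,0.5],[-1,2.5,0.7]],"jaw":[0,0,0,0,0,0,0]}'
```

```text
t: 20.6
ee_pos: [522.7, -365.5, 65.2]
tool_rot: [-0.0, 0.707, -0.0, 0.707]
contact_force: [0.5, -1.3, 3.2]
width: 25.3
t: 21.3
ee_pos: [535.7, -326.4, 260.3]
tool_rot: [-0.001, 0.704, -0.002, 0.71]
contact_force: [0.5, 0.1, -1.3]
width: 25.2
```

```bash
python3 -m pendant '{"turn":[[0,0,0],[0,0,0],[0,0,0],[0,0,0],[0,0,0],[0,0,0],[0,0,0],[0,0,0],[0,0,0],[0,0,0],[0,0,0],[0,0,0]],"delta_pos":[[0,3.5,1.5],[0,3.8,2],[0,3.8,2],[0,3.8,2],[0,3.8,2],[0,3.8,2],[0,3.8,1.8],[0,3.5,1.6],[0,2.2,1],[0,0,0],[0,0,0],[0,0,0]],"jaw":[0,0,0,0,0,0,0,0,0,0,0,0]}'; python3 - <<'E'
from h import *
im=capture("wrist");cv2.imwrite("pics/w5.png",im[:,:,::-1])
pot("large_pot",118,64.5,(660,135))
pot("large_lid_mid",get_state()["ee_pos"][2]-8.3-13.5,66,get_state()["ee_pos"][:2])
import h
def pt(name,hh,r,p0):
    C=cal("top");capture("top")
    for d in masks_of("top",name):
        c=max(cv2.findContours(d["pixels"].astype(np.uint8),0,1)[0],key=cv2.contourArea)[:,0]
        q=ray(C,c,hh)[:,:2];f=lambda p:np.hypot(*(q-p).T)-r
        s=least_squares(f,p0,loss="cauchy",f_scale=1.5);print("top",name,d["p"],s.x.round(1),(abs(f(s.x))<3).mean().round(2))
pt("large_pot",118,64.5,(658,133))
delta([660,135,135+8.2],np.pi/2)
E
```

```text
t: 22.5
ee_pos: [692.9, -6.2, 254.7]
tool_rot: [0.0, 0.707, -0.001, 0.707]
contact_force: [0.8, 0.6, -2.1]
width: 25.0
large_pot 0.69 [661. 137.] inliers 0.68 free r [661.1 137.7  63.8]
large_lid_mid 0.98 [694.1  -6.6] inliers 0.62 free r [694.   -6.6  65.8]
top large_pot 0.93 [650.2 128.2] 0.45
pos [693.4  -5.8 255. ] t 22.85 w 25.3 F [ 0.2 -0.  -2.4] tooly yaw 1.57 x [ 0.  0. -1.]
  delta cm [11.18 14.08 -3.35]
  turn [-0.001  0.    -0.   ]
```

View pics/w5.png

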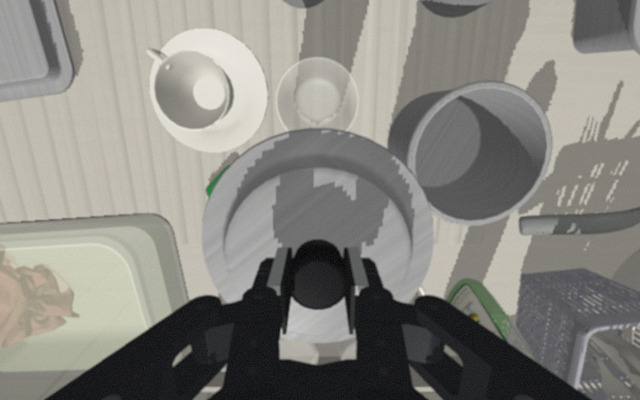

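```bash
python3 - <<'E'
from h import *
C=cal("wrist");print(ray(C,[(481,152)],120).round(1),ray(C,[(480,290)],200).round(0),ray(C,[(480,290)],100).round(0))
for p in[(661,137),(658,134)]:
    q=proj(C,circ(*p,118,64.5));print(p,q.min(0).round(),q.max(0).round())
E
python3 -m pendant '{"turn":[[0,0,0],[0,0,0],[0,0,0],[0,0,0],[0,0,0],[0,0,0],[0,0,0],[0,0,0],[0,0,0]],"delta_pos":[[0,2,-0.6],[0,3,-0.6],[0,3.5,-0.8],[0,3.5,-0.8],[0,2.2,-0.4],[3,0,0],[3,0,0],[0,0,0],[0,0,0]],"jaw":[0,0,0,0,0,0,0,0,0]}'; python3 - <<'E'
from h import *
delta([660,137,135+8.2],np.pi/2)
E
```

```text
[[657.1 137.7 120. ]] [[744. 111. 200.]] [[809. 170. 100.]]
(661, 137) [406.  79.] [551. 224.]
(658, 134) [403.  75.] [548. 221.]
t: 23.75
ee_pos: [661.9, 136.4, 195.2]
tool_rot: [-0.0, 0.707, -0.0, 0.707]
contact_force: [0.5, -0.1, -0.8]
width: 25.4
pos [661.9 136.4 195.2] t 23.75 w 25.4 F [ 0.5 -0.1 -0.8] tooly yaw 1.571 x [ 0.    -0.001 -1.   ]
  delta cm [ 5.2   0.06 -0.19]
  turn [-0.     0.     0.001]
```

```bash
python3 -m pendant '{"turn":[[0,0,0],[0,0,0],[0,0,0],[0,0,0],[0,0,0],[0,0,0],[0,0,0],[0,0,0]],"delta_pos":[[1.5,0.05,-0.15],[1.5,0,0],[0.7,0,0],[0.5,0,0],[0.4,0,0],[0.3,0,0],[0.2,0,0],[0,0,0]],"jaw":[0,0,0,0,0,0,0,0]}'
```

```text
t: 24.55
ee_pos: [660.3, 137.3, 144.1]
tool_rot: [0.0, 0.707, -0.0, 0.707]
contact_force: [-0.3, -0.1, -1.9]
width: 25.8
```

```bash
python3 -m pendant '{"turn":[[0,0,0],[0,0,0],[0,0,0]],"delta_pos":[[0.1,0,0],[0,0,0],[0,0,0]],"jaw":[0,0,0]}'
```

```text
t: 24.85
ee_pos: [660.4, 137.4, 143.8]
tool_rot: [0.0, 0.707, 0.0, 0.708]
contact_force: [-1.3, -0.2, 1.9]
width: 24.9
```

```bash
python3 -m pendant '{"turn":[[0,0,0],[0,0,0],[0,0,0],[0,0,0],[0,0,0],[0,0,0],[0,0,0],[0,0,0],[0,0,0],[0,0,0],[0,0,0]],"delta_pos":[[0,0,0],[0,0,0],[0,0,0],[-1,0,0],[-3,0,0],[-4,0,0],[-4,0,0],[-2,0,1],[-1,0,0.5],[0,0,0],[0,0,0]],"jaw":[0.7,0.7,0.7,0.7,0.7,0.7,0.7,0.7,1,1,1]}';python3 - <<'E'
from h import *
im=capture("wrist");cv2.imwrite("pics/w6.png",im[:,:,::-1])
knob((660,137),162)
pot("large_lid_mid",122,66,(660,137))
delta([585,340,330],np.pi/2)
E
python3 -m pendant '{"turn":[[0,0,0],[0,0,0],[0,0,0],[0,0,0],[0,0,0],[0,0,0],[0,0,0],[0,0,0],[0,0,0],[0,0,0],[0,0,0]],"delta_pos":[[-1,2,-1],[-1,3,-1],[-1,3,-1.4],[-1,3,-1.4],[-1,3,-1.4],[0,3,-1.4],[0,2.2,-0.8],[0,1,-0.4],[0,0,0],[0,0,0],[0,0,0]],"jaw":[1,1,1,1,1,1,1,1,1,1,1]}';python3 - <<'E'
from h import *
delta([585,340,330],np.pi/2)
im=capture("wrist");cv2.imwrite("pics/w7.png",im[:,:,::-1])
C=cal("wrist")
for d in masks_of("wrist","gn_pan"):
    c=max(cv2.findContours(d["pixels"].astype(np.uint8),0,1)[0],key=cv2.contourArea)[:,0]
    b=cv2.minAreaRect(ray(C,c,98)[:,:2].astype(np.float32));print(d["p"],np.round(d["box"]),np.round(b[0],1),np.round(b[1],1),round(b[2],2))
E
```

```text
t: 25.95
ee_pos: [674.7, 137.3, 292.6]
tool_rot: [0.0, 0.707, -0.0, 0.707]
contact_force: [-0.0, 0.2, -0.2]
width: 85.3
knob [660.8 137.4] px [317.7 177. ] area 701 908 IoU 0.77
large_lid_mid 0.61 [661.1 137.5] inliers 1.0 free r [661.  137.5  65.4]
pos [674.5 137.2 291.8] t 26.15 w 85.5 F [-0.8  0.6 -0.8] tooly yaw 1.571 x [-0.002 -0.001 -1.   ]
  delta cm [-3.82 20.28 -8.96]
  turn [-0.    -0.002  0.001]
t: 27.25
ee_pos: [587.6, 338.1, 342.7]
tool_rot: [0.0, 0.707, -0.001, 0.707]
contact_force: [0.5, -1.0, -0.3]
width: 85.4
pos [587.6 338.1 342.7] t 27.25 w 85.4 F [ 0.5 -1.  -0.3] tooly yaw 1.569 x [-0. -0. -1.]
  delta cm [ 1.27  0.19 -0.26]
  turn [-0.002 -0.     0.   ]
0.84 [318.  78. 154. 156.] [484.6 342.1] [173.6 162.9] 5.83
```

View pics/w7.png

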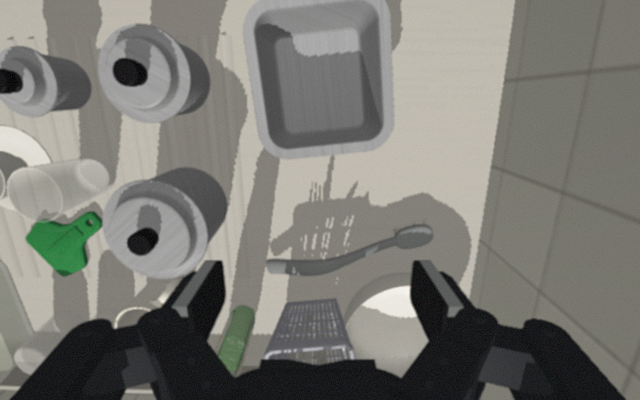

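```bash
python3 -m pendant '{"turn":[[0,0,0],[0,0,0],[0,0,0],[0,0,0],[0,0,0]],"delta_pos":[[0,0,-2.5],[0,0,-2],[0,0,0],[0,0,0],[0,0,0]],"jaw":[1,1,1,1,1]}';python3 - <<'E'
from h import *
for i in range(2):
  capture("wrist");C=cal("wrist")
  for d in masks_of("wrist","gn_pan"):
    c=max(cv2.findContours(d["pixels"].astype(np.uint8),0,1)[0],key=cv2.contourArea)[:,0]
    b=cv2.minAreaRect(ray(C,c,98)[:,:2].astype(np.float32));print(d["p"],np.round(d["box"]),np.round(b[0],1),np.round(b[1],1),round(b[2],2))
delta([525,-365,330],np.pi/2)
E
```

```text
t: 27.85
ee_pos: [542.7, 339.0, 342.7]
tool_rot: [0.0, 0.707, -0.0, 0.707]
contact_force: [0.1, 1.1, -1.1]
width: 85.3
0.65 [317. 110. 151. 158.] [483.6 342.9] [176.6 164. ] 5.96
0.84 [318. 115. 152. 165.] [482.9 342. ] [176.2 163.6] 6.18
pos [542.6 339.2 342.3] t 28.05 w 85.2 F [ 0.3 -1.2 -0.7] tooly yaw 1.57 x [-0. -0. -1.]
  delta cm [  1.27 -70.42  -1.7 ]
  turn [-0.001 -0.     0.   ]
```

```bash
python3 -m pendant '{"turn":[[0,0,0],[0,0,0],[0,0,0],[0,0,0],[0,0,0],[0,0,0],[0,0,0],[0,0,0],[0,0,0],[0,0,0],[0,0,0],[0,0,0]],"delta_pos":[[0,-2,0],[0,-4,0],[0,-4.5,0],[0,-4.5,0],[0,-4.5,0],[0,-4.5,0],[0,-4.5,0],[0,-4.5,0],[0,-4.5,0],[0,-4.5,0],[0,-4.5,0],[0,-4.5,0]],"jaw":[1,1,1,1,1,1,1,1,1,1,1,1]}';python3 -m pendant '{"turn":[[0,0,0],[0,0,0],[0,0,0],[0,0,0],[0,0,0],[0,0,0],[0,0,0],[0,0,0],[0,0,0],[0,0,0]],"delta_pos":[[0,-4.5,0],[0,-4.5,0],[0,-4,0],[1,-3.5,0],[2,-2,0],[2,-0.9,0],[1,0,0],[0,0,0],[0,0,0],[0,0,0]],"jaw":[1,1,1,1,1,1,1,1,1,1]}';python3 - <<'E'
from h import *
C=cal("wrist");im=capture("wrist");cv2.imwrite("pics/w8.png",im[:,:,::-1])
for d in masks_of("wrist","pan_lid_mid"):
    c=max(cv2.findContours(d["pixels"].astype(np.uint8),0,1)[0],key=cv2.contourArea)[:,0]
    b=cv2.minAreaRect(ray(C,c,14)[:,:2].astype(np.float32));print(d["p"],np.round(d["box"]),np.round(b[0],1),np.round(b[1],1),round(b[2],2))
c=proj(C,[[525,-365,50]])[0];yy,xx=np.mgrid[:400,:640]
_,lab,st,cen=cv2.connectedComponentsWithStats(((im.max(2)<45)&(np.hypot(xx-c[0],yy-c[1])<70)).astype(np.uint8))
k=1+np.argmax(st[1:,4]);ys,xs=np.nonzero(lab==k)
b=cv2.minAreaRect(ray(C,np.c_[xs,ys],52)[:,:2].astype(np.float32));print("bar",st[k],np.round(b[0],1),np.round(b[1],1),round(b[2],2))
delta([525,-365,34],np.pi/2)
E
```

```text
t: 29.25
ee_pos: [541.1, -173.2, 343.1]
tool_rot: [0.0, 0.707, -0.0, 0.707]
contact_force: [0.5, 0.2, -0.4]
width: 85.5
t: 30.25
ee_pos: [542.5, -364.4, 284.6]
tool_rot: [-0.001, 0.706, -0.0, 0.708]
contact_force: [0.6, -0.8, 0.3]
width: 85.3
0.56 [316. 148. 130. 134.] [ 525.4 -363.6] [165.2 153.1] 6.19
bar [312 128  13  53 432] [ 524.6 -363.7] [62.1  9.9] 5.79
pos [ 542.4 -364.3  284.3] t 30.35 w 85.5 F [ 0.6 -0.1  0.8] tooly yaw 1.572 x [ 0.002 -0.001 -1.   ]
  delta cm [25.03 -0.04 -1.8 ]
  turn [0.001 0.002 0.001]
```

View pics/w8.png

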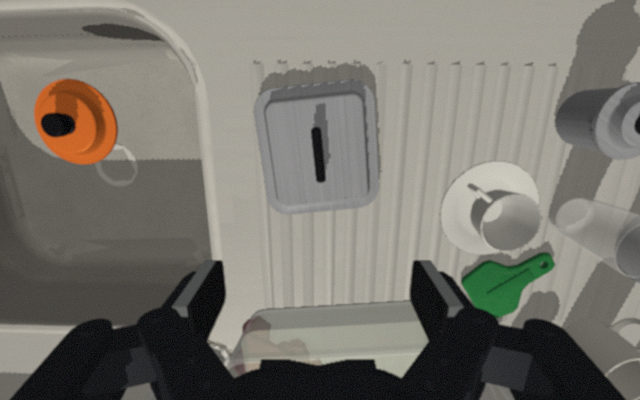

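```bash
python3 -m pendant '{"turn":[[-0.104,0,0],[0,0,0],[0,0,0],[0,0,0],[0,0,0],[0,0,0],[0,0,0],[0,0,0],[0,0,0],[0,0,0]],"delta_pos":[[2,0.06,-1.8],[4,0,0],[4,0,0],[4,0,0],[4,0,0],[3,0,0],[2,0,0],[0.8,0,0],[0,0,0],[0,0,0]],"jaw":[1,1,1,1,1,1,1,1,1,1]}'; python3 - <<'E'
from h import *
delta([524.8,-363.7,35],np.pi/2+.105)
E
```

```text
t: 31.35
ee_pos: [525.1, -364.5, 46.3]
tool_rot: [-0.037, 0.705, 0.036, 0.707]
contact_force: [0.4, -0.5, 1.3]
width: 85.2
pos [ 525.1 -364.5   46.3] t 31.35 w 85.2 F [ 0.4 -0.5  1.3] tooly yaw 1.675 x [ 0.002 -0.001 -1.   ]
  delta cm [ 1.13  0.08 -0.02]
  turn [-0.001  0.002  0.002]
```

```bash
python3 -m pendant '{"turn":[[0,0,0],[0,0,0],[0,0,0],[0,0,0],[0,0,0],[0,0,0],[0,0,0],[0,0,0],[0,0,0],[0,0,0],[0,0,0],[0,0,0]],"delta_pos":[[0.8,0.08,0],[0.3,0,0],[0,0,0],[0,0,0],[0,0,0],[0,0,0],[0,0,0],[0,0,0],[0,0,0],[0,0,0],[0,0,0],[0,0,0]],"jaw":[1,1,1,0,0,0,0,0,0,0,0,0]}' 100;  python3 -m pendant '{"turn":[[0,0,0],[0,0,0],[0,0,0],[0,0,0],[0,0,0],[0,0,0],[0,0,0],[0,0,0],[0,0,0]],"delta_pos":[[-1,0,0],[-2,0,0],[-3,0,0],[-4,0,0],[-4,0,0],[-4,0,0],[-2,0,0],[0,0,0],[0,0,0]],"jaw":[0,0,0,0,0,0,0,0,0]}'; python3 - <<'E'
from h import *
delta([524.8,342,250],np.pi/2+.105)
E
```

```text
t: 32.55
ee_pos: [524.0, -363.3, 34.1]
tool_rot: [-0.037, 0.706, 0.037, 0.706]
contact_force: [-0.5, 0.8, 2.2]
width: 9.6
t: 33.45
ee_pos: [523.1, -362.6, 232.6]
tool_rot: [-0.036, 0.707, 0.037, 0.706]
contact_force: [0.1, 0.2, -3.1]
width: 9.5
pos [ 523.1 -362.6  232.6] t 33.45 w 9.5 F [ 0.1  0.2 -3.1] tooly yaw 1.674 x [-0.001  0.002 -1.   ]
  delta cm [-1.61 70.07  7.43]
  turn [-0.002 -0.001 -0.002]
```

```bash
python3 -m pendant '{"turn":[[0,0,0],[0,0,0],[0,0,0],[0,0,0],[0,0,0],[0,0,0],[0,0,0],[0,0,0],[0,0,0],[0,0,0],[0,0,0],[0,0,0]],"delta_pos":[[-1,2,0],[-1,3.5,0],[0,4,0.3],[0,4.2,0.3],[0,4.2,0.3],[0,4.2,0.3],[0,4.2,0.3],[0,4.2,0.3],[0,4.2,0.3],[0,4.2,0.3],[0,4.2,0.3],[0,4.2,0.3]],"jaw":[0,0,0,0,0,0,0,0,0,0,0,0]}'; python3 -m pendant '{"turn":[[0,0,0],[0,0,0],[0,0,0],[0,0,0],[0,0,0],[0,0,0],[0,0,0],[0,0,0],[0,0,0],[0,0,0]],"delta_pos":[[0,4.2,0.3],[0,4.2,0],[0,4.2,0],[0,4,0],[0,3.2,0],[0,2.2,0],[0,1.2,0],[0,0,0],[0,0,0],[0,0,0]],"jaw":[0,0,0,0,0,0,0,0,0,0]}';python3 - <<'E'
from h import *
delta([482.7,342.3,140],np.pi/2+.105)
C=cal("wrist");im=capture("wrist");cv2.imwrite("pics/w9.png",im[:,:,::-1])
z=get_state()["ee_pos"][2]-7.2
for d in masks_of("wrist","pan_lid_mid"):
    c=max(cv2.findContours(d["pixels"].astype(np.uint8),0,1)[0],key=cv2.contourArea)[:,0]
    b=cv2.minAreaRect(ray(C,c,z-14)[:,:2].astype(np.float32));print(d["p"],np.round(d["box"]),np.round(b[0],1),np.round(b[1],1),round(b[2],2))
E
```

```text
t: 34.65
ee_pos: [502.8, 112.0, 252.2]
tool_rot: [-0.037, 0.707, 0.036, 0.705]
contact_force: [0.9, 0.1, -1.5]
width: 9.7
t: 35.65
ee_pos: [483.7, 340.0, 253.9]
tool_rot: [-0.036, 0.706, 0.036, 0.706]
contact_force: [0.3, -0.8, -3.1]
width: 9.8
pos [483.7 340.  253.9] t 35.65 w 9.8 F [ 0.3 -0.8 -3.1] tooly yaw 1.673 x [-0. -0. -1.]
  delta cm [11.39  0.24 -0.08]
  turn [-0.003 -0.     0.   ]
0.69 [318. 230. 298. 270.] [484.7 340. ] [164.2 152.5] 5.99
```

View pics/w9.png

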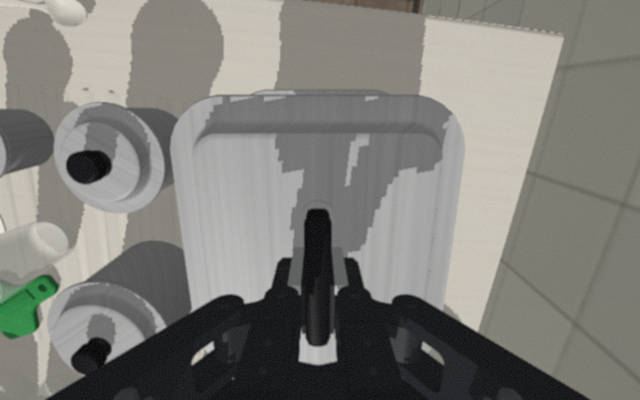

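```bash
python3 -m pendant '{"turn":[[0,0,0],[0,0,0],[0,0,0],[0,0,0],[0,0,0],[0,0,0],[0,0,0],[0,0,0]],"delta_pos":[[2,0.24,-0.1],[3,0,0],[3,0,0],[2,0,0],[1.5,0,0],[0.2,0,0],[0,0,0],[0,0,0]],"jaw":[0,0,0,0,0,0,0,0]}'; python3 - <<'E'
from h import *
delta([482.6,342.3,122.1],np.pi/2+.105)
E
```

```text
t: 36.55
ee_pos: [483.1, 343.9, 138.2]
tool_rot: [-0.036, 0.705, 0.037, 0.707]
contact_force: [1.1, 0.6, -1.4]
width: 9.9
pos [483.1 343.9 138.2] t 36.55 w 9.9 F [ 1.1  0.6 -1.4] tooly yaw 1.674 x [ 0.002  0.002 -1.   ]
  delta cm [ 1.61 -0.16 -0.07]
  turn [-0.001  0.002 -0.001]
```

```bash
python3 -m pendant '{"turn":[[0,0,0],[0,0,0],[0,0,0],[0,0,0],[0,0,0],[0,0,0]],"delta_pos":[[0.5,-0.1,-0.05],[0.5,0,0],[0.3,0,0],[0.2,0,0],[0,0,0],[0,0,0]],"jaw":[0,0,0,0,0,0]}'
```

```text
t: 37.15
ee_pos: [482.0, 342.6, 121.8]
tool_rot: [-0.037, 0.706, 0.037, 0.706]
contact_force: [-0.4, 0.5, -1.3]
width: 9.5
```

```bash
python3 -m pendant '{"turn":[[0,0,0],[0,0,0],[0,0,0]],"delta_pos":[[0.1,0,0],[0,0,0],[0,0,0]],"jaw":[0,0,0]}'; python3 -m pendant '{"turn":[[0,0,0],[0,0,0],[0,0,0]],"delta_pos":[[0.1,0,0],[0,0,0],[0,0,0]],"jaw":[0,0,0]}'
```

```text
t: 37.45
ee_pos: [482.0, 342.6, 120.9]
tool_rot: [-0.037, 0.706, 0.037, 0.706]
contact_force: [0.9, -0.1, -2.7]
width: 9.9
t: 37.75
ee_pos: [482.0, 342.6, 119.8]
tool_rot: [-0.037, 0.706, 0.037, 0.706]
contact_force: [0.6, -0.6, -3.1]
width: 9.7
```

```bash
python3 -m pendant '{"turn":[[0,0,0],[0,0,0],[0,0,0]],"delta_pos":[[0.1,0,0],[0,0,0],[0,0,0]],"jaw":[0,0,0]}'; python3 - <<'E'
from h import *
C=cal("wrist");a=capture("wrist")
b=capture("scene")[120:260,170:350]
cv2.imwrite("pics/w10.png",np.vstack([cv2.resize(a,(480,300)),cv2.resize(b,(385,300)).__getitem__((slice(None),slice(None))) if 0 else cv2.copyMakeBorder(cv2.resize(b,(385,300)),0,0,0,95,0)])[:,:,::-1])
E
```

```text
t: 38.05
ee_pos: [482.1, 342.6, 119.6]
tool_rot: [-0.037, 0.706, 0.037, 0.706]
contact_force: [-1.8, -0.9, 4.3]
width: 9.8
```

View pics/w10.png

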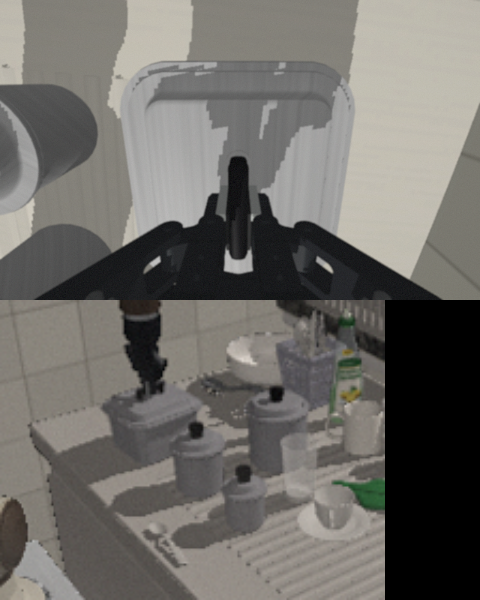

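```bash
python3 -m pendant '{"turn":[[0,0,0],[0,0,0],[0,0,0],[0,0,0],[0,0,0],[0,0,0],[0,0,0],[0,0,0],[0,0,0],[0,0,0],[0,0,0],[0,0,0]],"delta_pos":[[0,0,0],[0,0,0],[0,0,0],[-1,0,0],[-3,0,0],[-4,0,0],[-4,0,0],[-4,0,2],[-4,0,3],[0,0,0],[0,0,0],[0,0,0]],"jaw":[0.7,0.7,0.7,0.7,0.7,0.7,0.7,0.7,1,1,1,1]}';python3 - <<'E'
from h import *
delta(None)
C=cal("wrist");im=capture("wrist");cv2.imwrite("pics/w11.png",im[:,:,::-1])
for n,z in(("pan_lid_mid",102),("gn_pan",98)):
  for d in masks_of("wrist",n):
    c=max(cv2.findContours(d["pixels"].astype(np.uint8),0,1)[0],key=cv2.contourArea)[:,0]
    b=cv2.minAreaRect(ray(C,c,z)[:,:2].astype(np.float32));print(n,d["p"],np.round(d["box"]),np.round(b[0],1),np.round(b[1],1),round(b[2],2))
cv2.imwrite("pics/sc11.png",cv2.resize(capture("scene")[120:270,170:390],None,fx=3.4,fy=3.4,interpolation=2)[:,:,::-1])
E
```

```text
t: 39.35
ee_pos: [531.0, 347.3, 317.6]
tool_rot: [-0.037, 0.707, 0.036, 0.705]
contact_force: [-0.6, 0.0, -1.0]
width: 85.6
pos [531.  347.3 317.6] t 39.35 w 85.6 F [-0.6  0.  -1. ] tooly yaw 1.675 x [-0.002 -0.001 -1.   ]
  turn [-0.    -0.002  0.001]
pan_lid_mid 0.93 [315. 126. 147. 153.] [482.1 342.8] [163.7 150.8] 6.0
gn_pan 0.83 [317. 124. 155. 163.] [483.  342.3] [174.4 162.8] 6.01
```

View pics/w11.png

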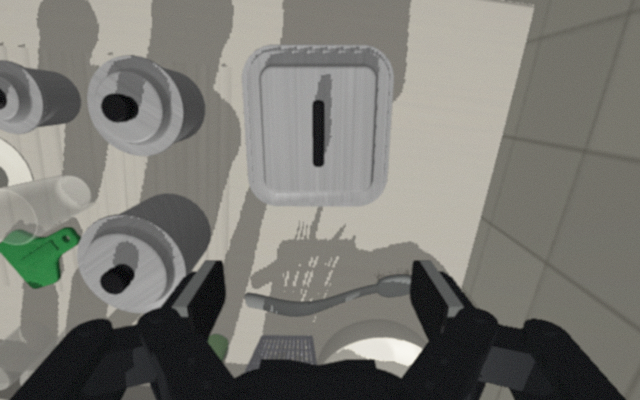

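View pics/sc11.png

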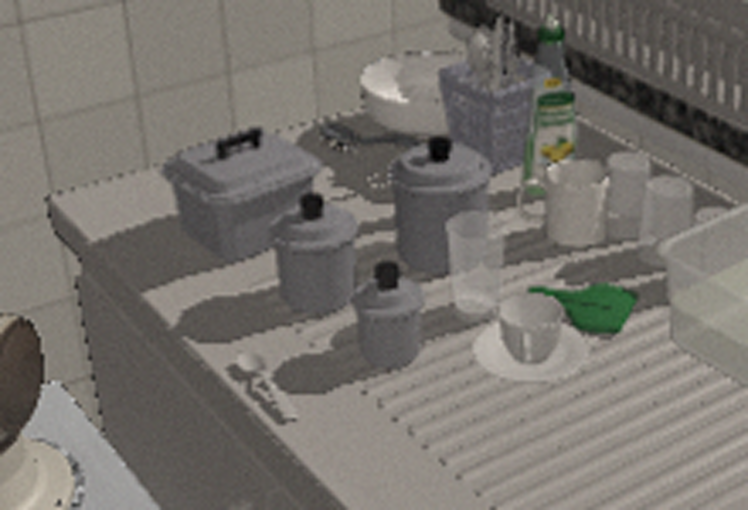

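```bash
python3 -c "
from cell import *
sign_off()"
```

```text
the job is handed in; nothing more can be done
```

I took the stack apart and put all four lids on their containers, then handed the job in at about 40 s of robot time. The hand-in gives no verdict, so the results below are my own checks.

| Lid | Distance from container axis | Other checks |
|---|---|---|
| Small | about 1 mm | contact within 1.5 mm of the expected seating height |
| Medium | about 1 mm | contact within 1.5 mm of the expected seating height |
| Large | about 1 mm | contact within 1.5 mm of the expected seating height |
| Rectangular | about 1 mm | yaw 6.00° against 6.01° for the pan |

In the last wrist and scene pictures the lids look level, every container is upright, the glass is standing, and the gripper is clear of everything.

Two things disagreed with the rectangular lid:
- **Seating height:** it met the rim about 2.5 mm lower than I expected. I put this down to slip in the grip but did not confirm it.
- **Size:** its outline measured about 164 x 152 mm in every wrist view, against the stated 180 x 166 mm. That is still larger than the pan's 150 x 136 mm mouth, and it looks seated in both pictures.

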